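# Centre the egg cup on the portion scale and press tare

### The arm

A 7-joint arm with a two-finger parallel gripper is mounted at the origin on the work surface. World frame = base frame: x ahead of the robot, y to its left, z up, the work surface at z = 0. Lengths are in mm, angles in rad, forces in N, time in s.
With the tool pointing down it reaches from about 425 to 950 mm from the base axis. Payload 16.7 kg.
Tool frame: the origin (TCP) lies at the very end of the fingers, on their centre line; the grasp point (between the pads) lies 19 mm behind it (r.grip_point_offset is the z of the grasp point in the tool frame, in mm); z points along the fingers, y is the direction in which the jaws open and shut (so a half turn about z gives the same grasp; the last joint's range is limited). The gripper opens to 94 mm and grips with 3 to 60 N. Pads are 16 mm wide; open, the fingers measure 119 mm over their backs; the gripper's body (75 mm by 177 mm) begins 78 mm behind the grasp point.
Start: joints at [-1.313, 0.426, 0.074, 1.606, -0.034, 1.111, -0.067], TCP at [267.079, 619.874, 205.467] pointing down, gripper open.
Joint ranges: [-2.85, 2.85], [-0.5, 2.14], [-1.23, 1.37], [0.21, 2.46], [-1.02, 4.16], [0.16, 2.05], [-2.73, 2.73]. Speed limits (rad/s): [1.89, 1.89, 2.39, 2.39, 3.01, 3.01, 3.01].

### API

Orientations are given as a unit quaternion [w, x, y, z].
In Python, from bench import r gives the robot as it stands.
- The arm moves only by the tool move_arm, never from a script. Its argument "moves" is a list that holds one entry, the list of rows, each a list of 7 numbers: the shift along the tool's x, y, z in cm, then the turn, a rotation vector about the tool's x, y, z in rad, then the finger opening in cm, from 0 to 9.4. In form: [[[dx, dy, dz, rx, ry, rz, hand], ...]]. A call has 1 to 20 rows; each row shifts and turns the commanded pose from where the row before left it, along the tool's axes as they then stand; what a row does not reach is not made up. A row lasts 1/10 s, in which the tool goes at most 50 mm and 8.59 degrees, less where a joint would pass 70% of its speed; a pose out of reach is approached as far as the arm can. A call with a gripper value outside its range is refused whole. The fingers move at their own pace and stop on an object; "force" is the grip in N (left out, the last holds). Time passes only in rows, so rows that do not move let the fingers close. It gives the time, the measured TCP pose, the force and the opening at its end, in the units of the state.
- r.state(): the state, without advancing time (a new reading comes with each control period).
- r.capture(name): name is "side" or "top"; returns the picture (420x560x3 uint8, red, green, blue); there is no depth.
- r.camera_model(name): a dict with "K" (3x3 intrinsics, pixels), "extrinsics" (4x4, takes a point from world to camera coordinates). Camera axes: x right, y up, looking along -z (the intrinsics and any distortion apply to the point x, -y, -z); pixel columns grow to the right and rows downward; lengths in mm; the calibration is good to about 2 mm. A picture is of the moment at which its call begins. camera_model takes no time and is no camera call.
- r.sign_off(): hands the job in, once; it reports no verdict.
The state is a dict: "time": time; "qpos": joint angles; "dq": joint speeds; "effort": joint torques, N m; "ee_pos": TCP position; "eef_rot": TCP orientation; "force": force on the tool from outside, world axes, zero at the start; "torque": the same for the moment, N m; "finger_gap": opening from 0.0 (shut) to 1.0 (fully open).
Only numpy, scipy, OpenCV 4.12 (cv2) and the standard library are available. Lean on these libraries where they do the work, as an engineer would, in place of code of your own. Each camera call takes 0.05 s, during which the arm holds its last target.

### The job

The egg cup stands off to one side of the scale's round pan. With closed fingers, nudge it gently, low down, to the middle of the pan without gripping it, lifting it, tipping it or knocking it off; then press the large tare key fully down with a fingertip and let it come up again. Leave the small power key and the other things on the counter alone.

Things in the scene. Friction and masses are not known exactly. Their poses are not given: they have to be found in the camera images.
- cup: White ceramic egg cup, round, 66 mm tall, 0.10 to 0.17 kg. Origin: centre of its underside; z up its axis. Wobbly: only the middle 30 mm of the underside is flat; it flares up to the foot's rim, 48 mm across (the widest part), with an upright edge 9 to 16 mm above the underside. Above: waist 24 mm, bowl 45 mm across. Slides if pushed at the foot's rim, may tip if pushed higher.
- pan (a point): Centre of the top face of the scale's round flat metal pan (124 mm across), 65 mm above the counter. x points to the back of the scale, away from the keys; y to its left, z up. The scale does not move. Its dark grey housing under the pan is 45 mm high, 190 mm wide in y, from 75 mm behind the pan's centre to 145 mm in front (-x).
- tare_top (a point): Centre of the top of the large round black tare key (30 mm across) on the scale's front strip, 112 mm in front (-x) and 60 mm to the left (+y) of the pan's centre; 67 mm above the counter when up. It is pressed straight down; the grey collar round it is 46 mm across, its top 10 mm below the key's.
- tare (a joint): Travel of the tare key in m: 0 up, 0.006 fully down. A spring pushes it back; fully down takes 4 N.
- power (a joint): Travel of the small round black power key (16 mm across), 112 mm in front (-x) and 60 mm to the right (-y) of the pan's centre; 0 up, 0.006 down. To be left alone.
- jar: Clear jar with metal lid, 60 mm across, 85 mm tall, on the counter left of the scale; origin at the centre of its underside. Bystander.
- shaker: Steel shaker, 48 mm across, 88 mm tall, on the counter right of the scale; origin at the centre of its underside. Bystander.
- spoon: Steel spoon lying across, on the counter behind the scale. Bystander.

How it is judged:
By the outcome, as a careful person would: the job done as asked, in the order asked, and still so for the second after the job is handed in, with the robot touching nothing.
It also fails if it takes over 56 s, if anything falls off the work surface, if the arm or the gripper's body presses on something with over 40 N, if the wrist force passes 120 N, or if a joint passes its speed limit or range.

## Working session

There is one attempt and no reset: what is moved stays moved. The work goes in short steps, Python scripts to look and compute and a tool call to move; the robot and the scene stay as the last step left them, time stands still between calls to the robot, and variables do not carry over. Pictures are saved under pics/ and viewed, and the job is handed in when it is done.

Besides the shell and the picture viewer there is one more tool, called after "Request:" as name([rows], argument=value, ...), one row to a line, values as JSON. move_arm: Moves the arm, as the interface text tells. Its arguments: {"type":"object","properties":{"moves":{"type":"array","items":{"type":"array","items":{"type":"array","items":{"type":"number"}}}},"force":{"type":"number"}},"required":["moves"]}

```bash
ls; mkdir -p pics; python3 - <<'E'
from bench import r
import cv2
for n in("side","top"):
    im=r.capture(n); cv2.imwrite(f"pics/{n}0.png",im[:,:,::-1])
    m=r.camera_model(n); print(n,m)
print(r.state())
E
```

```text
pics
side {'K': array([[510.03533941,   0.        , 279.90910549],
       [  0.        , 510.03533941, 199.53445248],
       [  0.        ,   0.        ,   1.        ]]), 'extrinsics': array([[-9.82476483e-01, -1.85829507e-01,  1.43997949e-02,
         6.13496340e+02],
       [ 1.14336119e-01, -5.39870603e-01,  8.33946631e-01,
        -8.71134925e+01],
       [-1.47197866e-01,  8.20979370e-01,  5.51657196e-01,
        -9.27556770e+02],
       [ 0.00000000e+00,  0.00000000e+00,  0.00000000e+00,
         1.00000000e+00]])}
top {'K': array([[447.97420813,   0.        , 278.5580694 ],
       [  0.        , 447.97420813, 212.50992078],
       [  0.        ,   0.        ,   1.        ]]), 'extrinsics': array([[ 2.81975032e-02, -9.99136863e-01, -3.05029442e-02,
         6.52036756e+01],
       [ 9.85203193e-01,  2.26176021e-02,  1.69891473e-01,
        -5.97027501e+02],
       [-1.69054930e-01, -3.48421134e-02,  9.84990588e-01,
        -8.76746877e+02],
       [ 0.00000000e+00,  0.00000000e+00,  0.00000000e+00,
         1.00000000e+00]])}
{'time': 0.1, 'qpos': array([-1.3134837 ,  0.42666891,  0.07388249,  1.60654366, -0.03409792,
        1.11079342, -0.06710471]), 'dq': array([ 0.00030447, -0.00157505,  0.00135396, -0.00352101,  0.00053061,
       -0.00097919, -0.00054684]), 'effort': array([ 8.20384186e-03, -9.37466598e+01,  3.67698401e+00, -4.55031109e+01,
       -4.84395563e-02,  1.69078144e-02,  9.25146287e-05]), 'ee_pos': array([266.97396405, 619.52854452, 204.84660298]), 'eef_rot': array([-6.95927921e-05,  2.02037055e-01,  9.79377709e-01, -5.72383089e-04]), 'force': array([-0.16014423,  0.11682395, -0.44187519]), 'torque': array([ 0.03976698, -0.06305471,  0.02169809]), 'finger_gap': 1.0031166452145004}
```

View pics/side0.png

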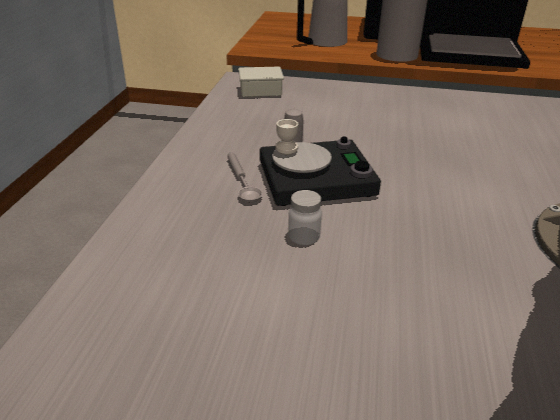

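View pics/top0.png

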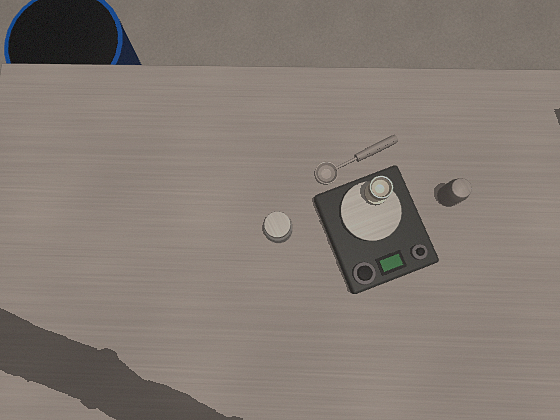

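The side view shows the cup at about (287,145) on the far-back part of the pan (302,157), with the jar at (305,218). The top view shows the pan at (371,211), the cup bowl at (380,187), tare at (365,273), power at (420,252), the jar at (278,225) and the shaker at (460,190). Next I'll zoom in and measure.

```bash
cat > h.py <<'E'
import numpy as np, cv2
from bench import r
def cam(n):
    m=r.camera_model(n); return m["K"],m["extrinsics"]
def ray(n,u,v,z):
    K,E=cam(n); d=np.array([(u-K[0,2])/K[0,0],-(v-K[1,2])/K[1,1],-1.]); R,t=E[:3,:3],E[:3,3]
    c=-R.T@t; d=R.T@d; return c+d*(z-c[2])/d[2]
def proj(n,p):
    K,E=cam(n); q=E[:3,:3]@np.asarray(p,float)+E[:3,3]; q=np.array([q[0],-q[1],-q[2]]); q=K@q; return q[:2]/q[2]
def crop(im,x0,y0,x1,y1,s,f):
    cv2.imwrite(f,cv2.resize(im[y0:y1,x0:x1,::-1],None,fx=s,fy=s,interpolation=cv2.INTER_CUBIC))
E
python3 - <<'E'
from h import *
t=cv2.imread("pics/top0.png")[:,:,::-1]; s=cv2.imread("pics/side0.png")[:,:,::-1]
crop(t,300,150,480,300,4,"pics/topc0.png"); crop(s,220,90,400,220,4,"pics/sidec0.png")
for n,(u,v),z in(("pan",(371,211),65),("tare",(365,273),67),("power",(420,252),67),("cupbowl",(380,187),131),("jar",(278,225),85),("shaker",(461,189),88)):
    print(n,ray("top",u,v,z).round(1))
E
```

```text
pan [ 600.4 -107.8   65. ]
tare [474.9 -94.8  67. ]
power [ 519.4 -203.8   67. ]
cupbowl [ 635.2 -113.7  131. ]
jar [564.3  79.7  85. ]
shaker [ 644.7 -281.7   88. ]
```

View pics/topc0.png

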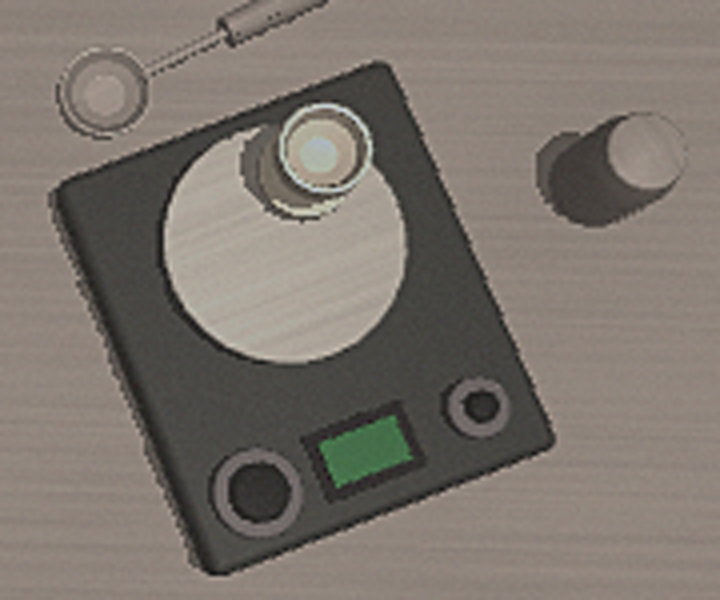

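View pics/sidec0.png

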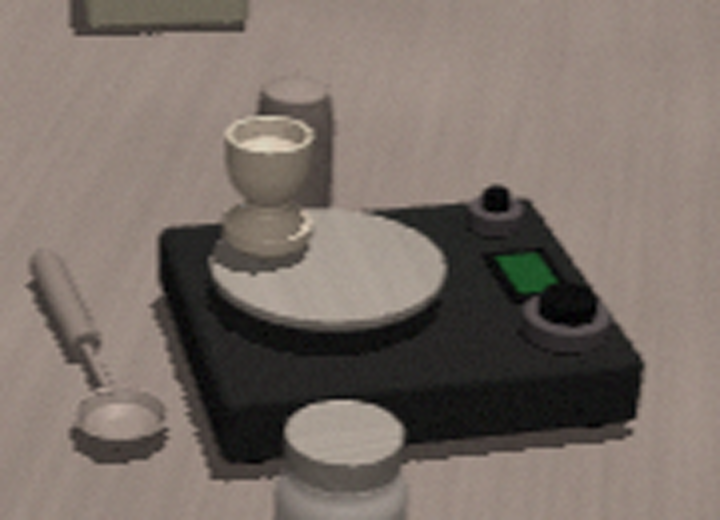

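```bash
cat >> h.py <<'E'
from scipy.optimize import least_squares
def circ(pts,R):
    f=lambda c:np.hypot(pts[:,0]-c[0],pts[:,1]-c[1])-R
    s=least_squares(f,pts.mean(0)[:2],loss="soft_l1",f_scale=1.0); return s.x,np.median(abs(f(s.x)))
def comp(mask,seed):
    n,l,st,c=cv2.connectedComponentsWithStats(mask.astype(np.uint8),connectivity=4); k=l[seed[1],seed[0]]; return (l==k).astype(np.uint8)
def contour(m):
    c=max(cv2.findContours(m,cv2.RETR_EXTERNAL,cv2.CHAIN_APPROX_NONE)[0],key=len); return c[:,0,:].astype(float)
E
python3 - <<'E'
from h import *
T=cv2.imread("pics/top0.png"); S=cv2.imread("pics/side0.png")
for n,im,seed in(("top",T,(365,220)),("side",S,(310,160))):
    g=im.max(2)
    m=comp(g>110,seed); print(n,m.sum())
    c=contour(m)
    # push outward half pixel is about neutral; mask pixels' centres -> add 0.5px outward
    cen=c.mean(0); c=c+0.5*(c-cen)/np.linalg.norm(c-cen,axis=1)[:,None]
    P=np.array([ray(n,u,v,65) for u,v in c])
    print("pan",circ(P[:,:2],62),P.min(0),P.max(0))
    # sanity free radius fit
    s=least_squares(lambda q:np.hypot(P[:,0]-q[0],P[:,1]-q[1])-q[2],[600,-108,62],loss="soft_l1",f_scale=1);print(s.x)
for n,im,ss in(("top",T,[(365,273),(420,252)]),("side",S,[(362,166),(344,139)])):
    g=im.max(2).astype(int)
    for s in ss:
        y0,x0=s[1]-12,s[0]-12
        print(n,s,g[s[1]-10:s[1]+11:2,s[0]-10:s[0]+11:2].tolist())
E
```

```text
top 2751
pan (array([ 598.41585862, -107.20556796]), np.float64(4.303298468014848)) [ 540.05612749 -169.40086763   65.        ] [675.12893162 -46.02559375  65.        ]
[ 595.72371663 -106.6884301    57.35474865]
side 180535Traceback (most recent call last):
  File "<stdin>", line 9, in <module>
  File "h.py", line 6, in ray
    K,E=cam(n); d=np.array([(u-K[0,2])/K[0,0],-(v-K[1,2])/K[1,1],-1.]); R,t=E[:3,:3],E[:3,3]
        ~~~^^^
  File "h.py", line 4, in cam
    m=r.camera_model(n); return m["K"],m["extrinsics"]
ValueError: time passes only in moves, steps and waits
```

```bash
sed -i 's/^def cam(n):/_c={}\ndef cam(n):\n    if n not in _c: _c[n]=r.camera_model(n)\n    m=_c[n]; return m["K"],m["extrinsics"]\ndef _old(n):/' h.py
python3 - <<'E'
from h import *
T=cv2.imread("pics/top0.png"); S=cv2.imread("pics/side0.png")
# radial edges of pan: for angles about approx centre in the world, walk out on z=65 and find bright->dark step
def pan(n,im,c0,angs):
    g=cv2.GaussianBlur(im.max(2),(0,0),.6).astype(np.float32)
    for it in range(3):
        pts=[]
        for a in angs:
            rr=np.arange(50,75,.5)
            uv=np.array([proj(n,[c0[0]+q*np.cos(a),c0[1]+q*np.sin(a),65]) for q in rr],np.float32)
            v=cv2.remap(g,uv[:,0].reshape(1,-1),uv[:,1].reshape(1,-1),cv2.INTER_LINEAR)[0]
            k=np.argmax(v<(v[:8].mean()+v.min())/2)
            if k>0: pts.append([c0[0]+rr[k]*np.cos(a),c0[1]+rr[k]*np.sin(a)])
        pts=np.array(pts); c,e=circ(pts,62); c0=c
    s=least_squares(lambda q:np.hypot(pts[:,0]-q[0],pts[:,1]-q[1])-q[2],[*c,62],loss="soft_l1",f_scale=1)
    print(n,"pan",c.round(1),round(e,2),"free",s.x.round(1),len(pts)); return c
ang=np.deg2rad(np.arange(75,345,4))   # away from cup side (world +x)
pan("top",T,[600,-108],ang); pan("side",S,[600,-108],ang)
# keys: dark centroid within collar
for n,im,ss in(("top",T,[((365,273),15,8),((420,252),8,5)]),):
    for s,rad,w in ss:
        g=im.max(2); sub=g[s[1]-w:s[1]+w+1,s[0]-w:s[0]+w+1]
        print(sub.tolist())
E
```

```text
top pan [ 602.9 -107.3] 0.47 free [ 602.7 -107.3   61.8] 68
side pan [ 599.5 -104.3] 1.03 free [ 601.2 -103.7   63.9] 68
[[113, 110, 113, 114, 114, 121, 86, 95, 63, 87, 116, 113, 109, 114, 116, 81, 72], [110, 109, 115, 72, 43, 37, 37, 40, 44, 37, 44, 44, 115, 112, 107, 111, 65], [113, 119, 50, 36, 42, 46, 49, 47, 47, 46, 45, 42, 44, 116, 114, 111, 107], [121, 60, 37, 47, 53, 49, 56, 53, 50, 51, 50, 49, 45, 48, 116, 113, 110], [66, 38, 43, 45, 51, 57, 48, 48, 47, 51, 48, 51, 50, 43, 67, 113, 112], [54, 33, 46, 47, 52, 54, 52, 50, 51, 53, 53, 54, 44, 51, 37, 114, 114], [44, 41, 49, 59, 50, 51, 54, 53, 53, 49, 49, 53, 52, 50, 41, 68, 113], [43, 41, 54, 58, 57, 53, 55, 52, 54, 54, 56, 54, 53, 50, 43, 41, 113], [43, 38, 55, 55, 54, 53, 57, 54, 48, 52, 55, 54, 48, 53, 48, 68, 113], [49, 37, 50, 59, 54, 52, 55, 57, 58, 54, 58, 51, 54, 53, 46, 64, 112], [49, 36, 52, 55, 56, 58, 56, 56, 58, 52, 54, 52, 55, 54, 41, 91, 111], [122, 43, 42, 58, 60, 57, 58, 53, 55, 59, 52, 53, 51, 46, 49, 115, 110], [118, 47, 30, 43, 56, 60, 61, 56, 56, 54, 61, 59, 53, 40, 92, 116, 114], [116, 122, 50, 39, 46, 55, 62, 59, 58, 54, 54, 52, 33, 62, 115, 112, 115], [113, 115, 119, 47, 31, 36, 39, 51, 45, 47, 39, 28, 64, 112, 116, 112, 114], [120, 116, 116, 119, 126, 92, 41, 40, 66, 67, 88, 123, 116, 114, 112, 112, 87], [80, 117, 115, 116, 112, 114, 117, 125, 121, 117, 118, 114, 115, 115, 116, 88, 75]]
[[107, 111, 113, 114, 93, 64, 92, 113, 111, 106, 106], [109, 114, 46, 36, 35, 37, 32, 35, 63, 109, 108], [114, 57, 30, 41, 38, 50, 48, 42, 41, 92, 109], [62, 36, 34, 52, 50, 52, 52, 52, 41, 49, 108], [118, 39, 38, 47, 49, 53, 52, 50, 44, 35, 113], [116, 40, 36, 50, 59, 51, 53, 51, 40, 48, 108], [115, 64, 29, 38, 57, 56, 60, 46, 37, 89, 112], [113, 117, 66, 35, 38, 41, 41, 36, 60, 113, 112], [113, 111, 115, 87, 40, 41, 62, 83, 113, 106, 114], [117, 112, 115, 112, 115, 119, 115, 110, 113, 111, 112], [102, 117, 112, 114, 111, 111, 111, 109, 114, 109, 84]]
```

```bash
python3 - <<'E'
from h import *
T=cv2.imread("pics/top0.png"); S=cv2.imread("pics/side0.png")
print(T.max(2)[172:206,362:398].tolist())
for l in T.max(2)[172:206,362:398]: print(' '.join('%3d'%v for v in l))
for n,(u,v),z in(("top",(364.7,272.7),67),("top",(419.9,252.2),67),("top",(381,187),131),("side",(287.1,123.0),131),("side",(291,121),131)): print(n,ray(n,u,v,z).round(1))
E
```

```text
[[144, 146, 143, 143, 144, 147, 141, 145, 146, 150, 152, 159, 161, 89, 41, 48, 55, 56, 66, 69, 71, 70, 67, 68, 68, 66, 70, 74, 66, 76, 69, 69, 67, 66, 67, 70], [142, 142, 142, 142, 143, 145, 144, 150, 153, 159, 89, 61, 48, 51, 61, 61, 67, 71, 66, 68, 68, 68, 69, 68, 70, 71, 68, 71, 68, 69, 70, 70, 68, 68, 68, 72], [148, 149, 150, 150, 152, 156, 164, 86, 90, 45, 50, 56, 59, 65, 69, 66, 67, 67, 64, 64, 66, 64, 66, 69, 66, 68, 70, 69, 65, 71, 67, 67, 68, 72, 67, 69], [144, 148, 149, 154, 163, 92, 42, 49, 59, 56, 65, 70, 69, 63, 60, 57, 56, 50, 85, 86, 87, 54, 54, 58, 63, 68, 67, 67, 71, 70, 67, 72, 68, 67, 71, 67], [157, 163, 88, 93, 45, 55, 57, 58, 67, 68, 68, 68, 57, 52, 118, 115, 207, 207, 209, 211, 212, 211, 167, 92, 83, 60, 65, 67, 70, 68, 70, 72, 68, 70, 67, 72], [88, 48, 47, 53, 59, 64, 70, 71, 71, 69, 64, 56, 119, 197, 207, 193, 159, 141, 121, 113, 116, 146, 196, 217, 210, 130, 63, 63, 68, 70, 70, 68, 68, 69, 72, 67], [53, 56, 63, 71, 71, 69, 69, 68, 67, 66, 52, 117, 200, 186, 127, 121, 120, 120, 117, 120, 115, 116, 118, 78, 159, 208, 132, 59, 64, 65, 67, 70, 68, 70, 66, 70], [6
[... 8989 characters left out ...]
79 181  86  87  83  75  88 188 193 191 192 187 189 186 182 183 180 182 183  95 163 167 164 167 169 172 167 167 166 171 165 168 165 167
175 171 171 169 176 186  91  91  86  79  90 184 191 191 190 189 190 188 124 134 168 169 168 170 173 170 168 169 169 168 166 168 165 167 166 167
169 167 169 175 176 181 184 189  92  85  76  77  76  62  65  76  62  65 167 171 168 170 172 169 167 169 169 167 163 168 169 170 167 167 168 166
168 173 176 177 175 173 172 175 184 185 191 183 181  84 176 180 175 174 176 173 170 170 170 168 167 165 169 169 170 169 168 171 168 168 164 165
top [475.5 -94.2  67. ]
top [ 519.  -203.6   67. ]
top [ 635.3 -115.6  131. ]
side [ 633.1 -114.7  131. ]
side [ 626.9 -126.   131. ]
```

```bash
python3 - <<'E'
from h import *
T=cv2.imread("pics/top0.png")[:,:,::-1].copy(); S=cv2.imread("pics/side0.png")[:,:,::-1].copy()
def draw(c):
  out=[]
  for n,im,b in(("top",T,(340,160,440,250)),("side",S,(260,110,350,190))):
    k=7; big=cv2.resize(im[b[1]:b[3],b[0]:b[2]],None,fx=k,fy=k,interpolation=cv2.INTER_NEAREST)
    a=np.linspace(0,2*np.pi,60)
    for z,R,cc,col in((131,22.5,c,(255,0,0)),(65+12,24,c,(0,255,0)),(65,62,PAN,(0,0,255))):
        p=np.array([(proj(n,[cc[0]+R*np.cos(t),cc[1]+R*np.sin(t),z])-b[:2]+.5)*k for t in a]).astype(int)
        cv2.polylines(big,[p],True,col,1)
    cv2.imwrite(f"pics/ov_{n}.png",big[:,:,::-1])
PAN=(602.5,-107)
draw((636,-115.5))
E
```

```text
(no output)
```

View pics/ov_top.png

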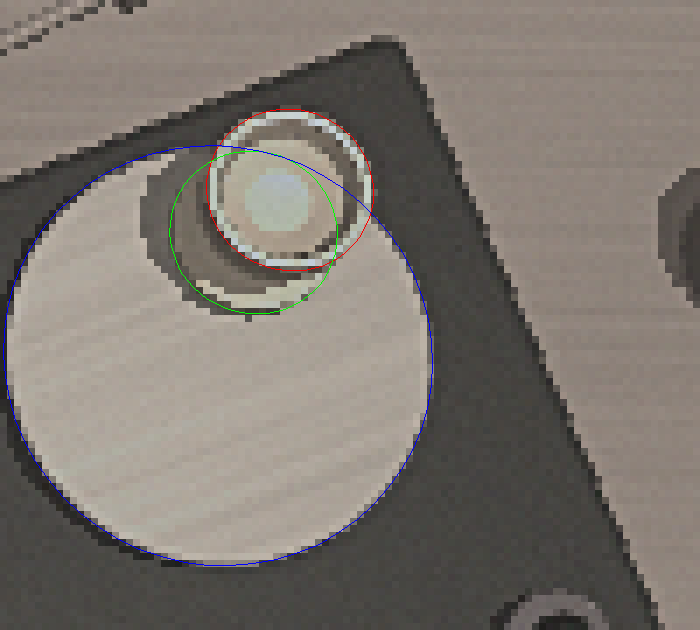

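View pics/ov_side.png

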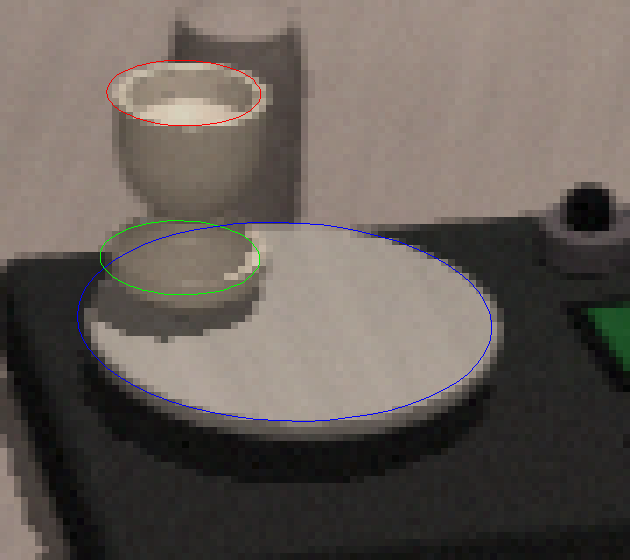

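The top view puts the cup at about (635.5, -115.5) and the pan at (602.5, -107). The side view agrees within 2–3 mm. So the push is about 34 mm towards the robot. I'll close the fingers and travel high to a point behind the cup.

Request:
move_arm([
  [[-1.78,-1.37,0,0,0,0,0],[-3.55,-2.74,0,0,0,0,0],[-3.55,-2.74,0,0,0,0,0],[-3.55,-2.74,0,0,0,0,0],[-3.55,-2.74,0,0,0,0,0],[-3.55,-2.74,0,0,0,0,0],[-3.55,-2.74,0,0,0,0,0],[-3.55,-2.74,0,0,0,0,0],[-3.55,-2.74,0,0,0,0,0],[-3.55,-2.74,0,0,0,0,0],[-3.55,-2.74,0,0,0,0,0],[-3.55,-2.74,0,0,0,0,0],[-3.55,-2.74,0,0,0,0,0],[-3.55,-2.74,0,0,0,0,0],[-3.55,-2.74,0,0,0,0,0],[-3.55,-2.74,0,0,0,0,0],[-3.55,-2.74,0,0,0,0,0],[-3.55,-2.74,0,0,0,0,0],[-3.55,-2.74,0,0,0,0,0],[-1.78,-1.37,0,0,0,0,0]],
])

```text
time: 2.1
ee_pos: [681.1, -129.4, 205.0]
eef_rot: [-0.0, 0.204, 0.979, -0.001]
force: [-0.6, -0.6, 0.7]
finger_gap: 0.007
```

Request:
move_arm([
  [[0,0,1,0,0,-0.08,0],[0,0,2,0,0,-0.075,0],[0,0,2.5,0,0,0,0],[0,0,2.5,0,0,0,0],[0,0,2,0,0,0,0],[0,0,1,0,0,0,0],[0,0,0,0,0,0,0]],
])

```text
time: 2.8
ee_pos: [679.8, -125.0, 94.1]
eef_rot: [-0.001, 0.126, 0.992, -0.0]
force: [0.4, -0.5, -0.2]
finger_gap: 0.003
```

```bash
python3 - <<'E'
from h import *
for n in("side","top"):
    im=r.capture(n); cv2.imwrite(f"pics/{n}1.png",im[:,:,::-1])
    b=(320,120,440,250) if n=="top" else (230,50,360,190)
    crop(im,*b,4.2,f"pics/{n}c1.png")
s=r.state(); print(s["ee_pos"],s["eef_rot"],s["force"],s["time"], proj("top",s["ee_pos"]),proj("side",s["ee_pos"]))
E
```

```text
[ 680.93216126 -125.31870886   96.16376313] [ 2.50332860e-04  1.25617578e-01  9.92078706e-01 -4.42900160e-05] [0.76845716 0.02655656 0.08411145] 2.9 [382.26615742 168.6886931 ] [265.31697377 133.93887123]
```

View pics/sidec1.png

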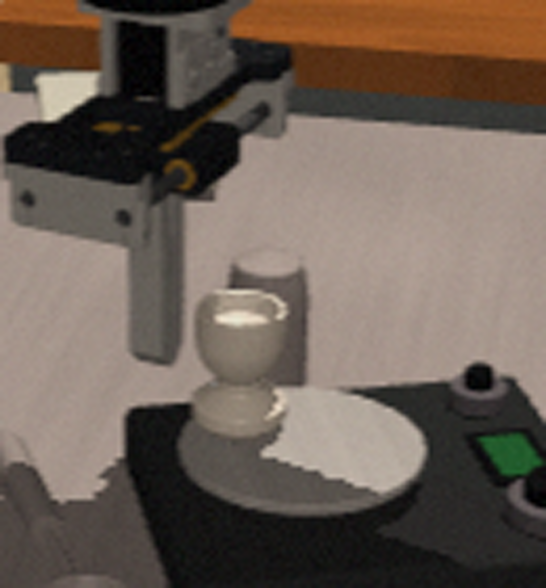

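View pics/topc1.png

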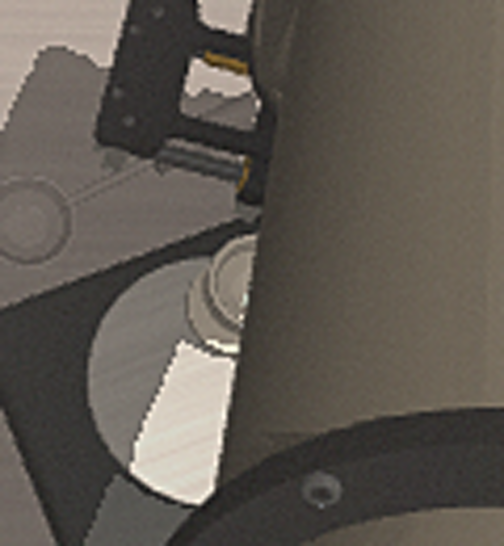

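Fingers closed behind the cup, clear of everything: tip at about (267,133) in the side view against a predicted (265,134), which is the same small bias the side camera shows on the cup. Next: shift sideways, descend to rim height, then push slowly.

Request:
move_arm([
  [[0,-0.09,0.6,0,0,0,0],[0,-0.09,0.8,0,0,0,0],[0,0,0.7,0,0,0,0],[0,0,0.35,0,0,0,0],[0.2,0,0,0,0,0,0],[0.3,0,0,0,0,0,0],[0.2,0,0,0,0,0,0],[0.1,0,0,0,0,0,0],[0.1,0,0,0,0,0,0],[0.1,0,0,0,0,0,0],[0,0,0,0,0,0,0]],
])

```text
time: 4.0
ee_pos: [670.4, -124.4, 71.1]
eef_rot: [0.0, 0.126, 0.992, -0.0]
force: [0.5, 0.2, 0.3]
finger_gap: 0.002
```

```bash
python3 - <<'E'
from h import *
for n in("side",):
    im=r.capture(n); cv2.imwrite(f"pics/{n}2.png",im[:,:,::-1])
    crop(im,250,90,350,190,6,f"pics/{n}c2.png")
s=r.state(); print(s["ee_pos"],s["force"],s["time"])
E
```

```text
[ 670.45535438 -124.4381395    71.04396835] [-0.15489856 -0.28550424 -0.25789982] 4.05
```

View pics/sidec2.png

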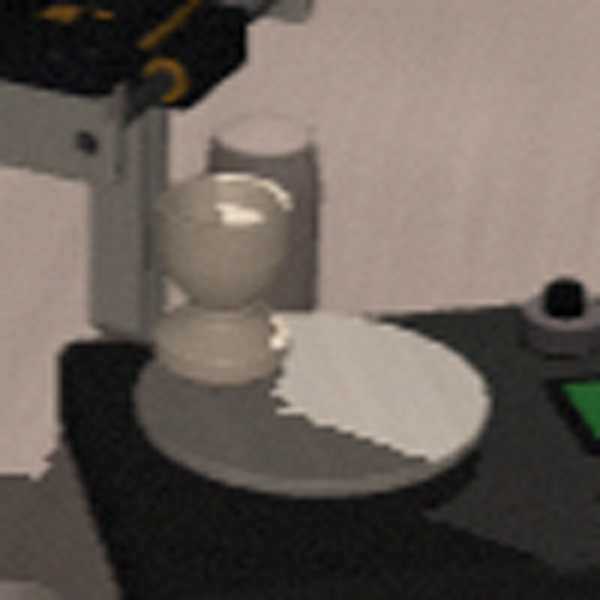

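The fingers sit just behind the cup's foot, and the cup hasn't moved (bowl about (287,130), foot about (286,147) in side pixels). Now pushing slowly.

Request:
move_arm([
  [[0.1,0,0,0,0,0,0],[0.1,0,0,0,0,0,0],[0.1,0,0,0,0,0,0],[0.1,0,0,0,0,0,0],[0.1,0,0,0,0,0,0],[0.1,0,0,0,0,0,0],[0.1,0,0,0,0,0,0],[0.1,0,0,0,0,0,0],[0.1,0,0,0,0,0,0],[0.1,0,0,0,0,0,0],[0.1,0,0,0,0,0,0],[0.1,0,0,0,0,0,0],[0.05,0,0,0,0,0,0],[0,0,0,0,0,0,0]],
])

```text
time: 5.45
ee_pos: [658.3, -121.3, 71.0]
eef_rot: [-0.0, 0.126, 0.992, 0.0]
force: [1.2, -0.6, 0.3]
finger_gap: 0.004
```

```bash
python3 - <<'E'
from h import *
for n in("side","top"):
    im=r.capture(n); cv2.imwrite(f"pics/{n}3.png",im[:,:,::-1])
    b=(320,150,440,250) if n=="top" else (250,90,350,190)
    crop(im,*b,6,f"pics/{n}c3.png")
s=r.state(); print(s["ee_pos"],s["force"],s["time"])
E
```

```text
[ 658.27474549 -121.2854428    70.95462445] [0.89109623 0.46330753 0.99782004] 5.55
```

View pics/sidec3.png

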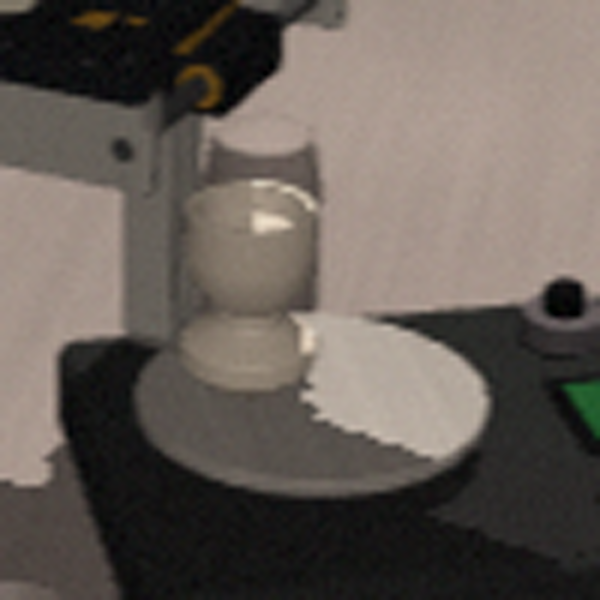

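View pics/topc3.png

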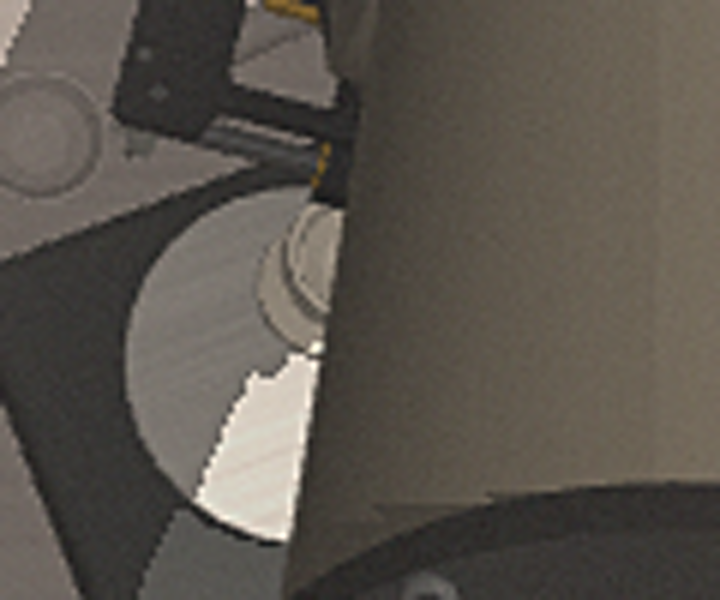

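The cup slid about 8 mm and is still upright: the foot's left edge moved from about (275,147) to (280,147) in the side view, and its contour looks the same. Continuing.

Request:
move_arm([
  [[0.05,0,0,0,0,0,0],[0.1,0,0,0,0,0,0],[0.1,0,0,0,0,0,0],[0.1,0,0,0,0,0,0],[0.1,0,0,0,0,0,0],[0.1,0,0,0,0,0,0],[0.1,0,0,0,0,0,0],[0.1,0,0,0,0,0,0],[0.1,0,0,0,0,0,0],[0.1,0,0,0,0,0,0],[0.1,0,0,0,0,0,0],[0.1,0,0,0,0,0,0],[0.1,0,0,0,0,0,0],[0.1,0,0,0,0,0,0],[0.1,0,0,0,0,0,0],[0.1,0,0,0,0,0,0],[0.1,0,0,0,0,0,0],[0.1,0,0,0,0,0,0],[0.05,0,0,0,0,0,0],[0,0,0,0,0,0,0]],
])

```text
time: 7.55
ee_pos: [640.8, -116.8, 71.0]
eef_rot: [-0.0, 0.126, 0.992, 0.0]
force: [0.0, 0.5, 0.9]
finger_gap: 0.006
```

```bash
cat > look.py <<'E'
import sys
from h import *
k=sys.argv[1]; c=(float(sys.argv[2]),float(sys.argv[3])); PAN=(602.5,-107)
for n in("side","top"):
    im=r.capture(n); cv2.imwrite(f"pics/{n}{k}.png",im[:,:,::-1])
    b=(330,165,430,250) if n=="top" else (255,95,345,185)
    s=7; big=cv2.resize(im[b[1]:b[3],b[0]:b[2]],None,fx=s,fy=s,interpolation=cv2.INTER_NEAREST)
    for z,R,cc,col in((131,22.5,c,(255,0,0)),(77,24,c,(0,255,0)),(65,62,PAN,(0,0,255))):
        p=np.array([(proj(n,[cc[0]+R*np.cos(t),cc[1]+R*np.sin(t),z])-b[:2]+.5)*s for t in np.linspace(0,6.283,60)]).astype(int)
        cv2.polylines(big,[p],True,col,1)
    cv2.imwrite(f"pics/{n}c{k}.png",big[:,:,::-1])
s=r.state(); print(s["ee_pos"],s["force"],s["time"])
E
python3 look.py 4 608.5 -108.5
```

```text
[ 640.85200073 -116.81827069   70.9376526 ] [ 0.44723008 -0.40964357 -0.47673667] 7.65
```

View pics/sidec4.png

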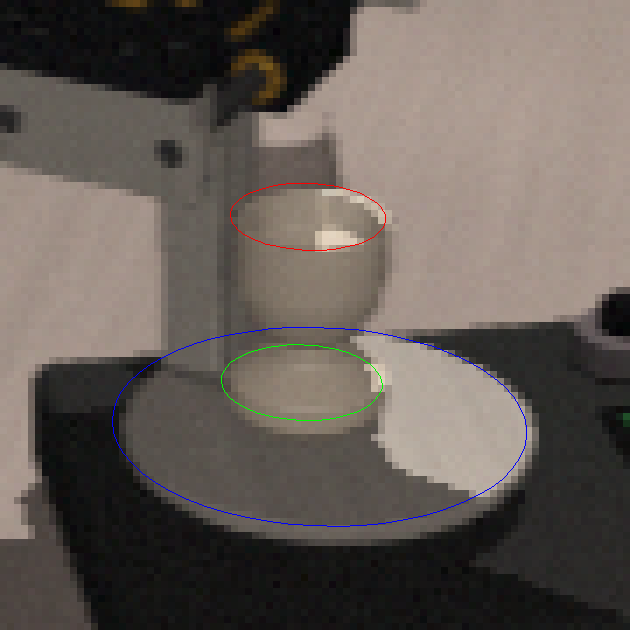

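View pics/topc4.png

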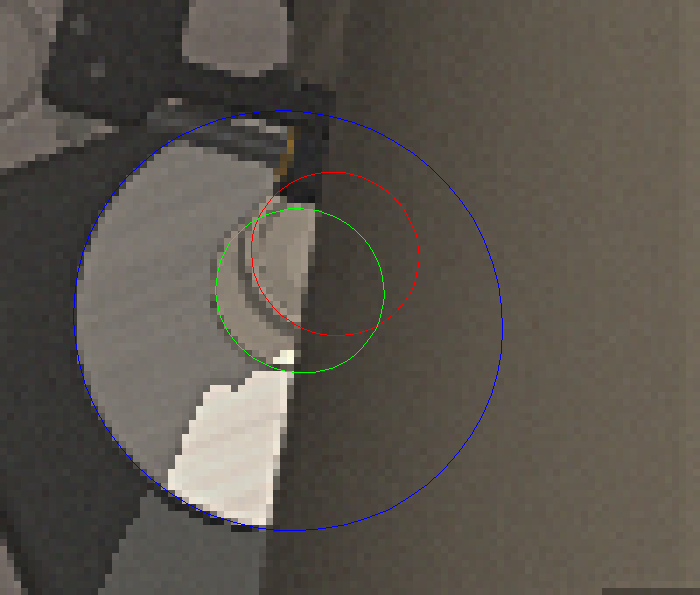

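The cup is at about (609.5, -108.5) and upright, with about 7 mm to go. I'll finish the push, back off, and lift clear for an unobstructed look.

Request:
move_arm([
  [[0.05,0,0,0,0,0,0],[0.1,0,0,0,0,0,0],[0.1,0,0,0,0,0,0],[0.1,0,0,0,0,0,0],[0.1,0,0,0,0,0,0],[0.1,0,0,0,0,0,0],[0.05,0,0,0,0,0,0],[0.05,0,0,0,0,0,0],[0.03,0,0,0,0,0,0],[0,0,0,0,0,0,0],[-0.1,0,0,0,0,0,0],[-0.3,0,0,0,0,0,0],[-1,0,0,0,0,0,0],[-2,0,0,0,0,0,0],[-2,0,-1,0,0,0,0],[-1,0,-3,0,0,0,0],[0,0,-4,0,0,0,0],[0,0,-4,0,0,0,0],[0,0,-2,0,0,0,0],[0,0,0,0,0,0,0]],
])

```text
time: 9.65
ee_pos: [698.4, -131.8, 214.6]
eef_rot: [0.003, 0.126, 0.992, 0.0]
force: [0.6, -0.4, -0.0]
finger_gap: 0.004
```

```bash
python3 look.py 5 602.5 -107
```

```text
[ 696.70431216 -131.07186459  210.85350699] [-0.37532789 -0.98012209 -0.98381673] 9.75
```

View pics/sidec5.png

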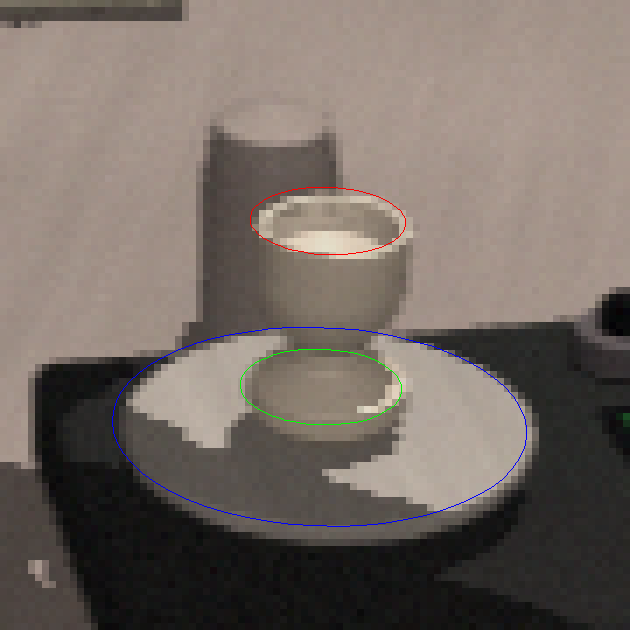

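View pics/topc5.png

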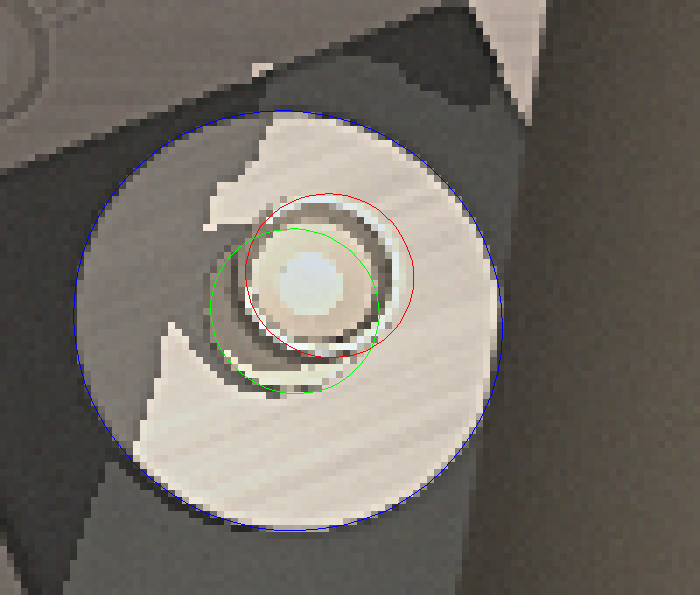

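The cup stands upright at about (602, -106), within about 2 mm of the pan centre, with the rim centred near pixel (376,205) in the top view. Moving high over to the tare key.

Request:
move_arm([
  [[1.5,-0.27,0,0,0,0,0],[3.5,-0.28,0,0,0,0,0],[4.5,-0.28,0,0,0,0,0],[4.5,-0.28,0,0,0,0,0],[4.5,-0.28,0,0,0,0,0],[2.8,-0.27,0,0,0,0,0],[1.0,-0.27,0,0,0,0,0],[0,0,1,0,0,0,0],[0,0,3,0,0,0,0],[0,0,3,0,0,0,0],[0,0,2.5,0,0,0,0],[0,0,1.5,0,0,0,0],[0,0,0.8,0,0,0,0],[0,0,0,0,0,0,0],[0,0,0,0,0,0,0]],
])

```text
time: 11.25
ee_pos: [476.1, -94.5, 93.0]
eef_rot: [-0.0, 0.126, 0.992, -0.0]
force: [-1.0, 0.9, 0.1]
finger_gap: 0.002
```

```bash
python3 - <<'E'
from h import *
im=r.capture("side"); cv2.imwrite("pics/side6.png",im[:,:,::-1]); crop(im,270,80,400,200,5,"pics/sidec6.png")
s=r.state(); print(s["ee_pos"],s["eef_rot"],s["force"],s["time"])
print(proj("side",s["ee_pos"]),proj("side",[475.5,-94.2,67]))
E
```

```text
[476.22120092 -94.38190301  93.36824455] [ 3.33980972e-04  1.25666387e-01  9.92072500e-01 -5.80876937e-05] [ 1.12162928 -0.25033085  0.3936995 ] 11.3
[361.87461293 151.62483383] [360.89105894 163.17898442]
```

View pics/sidec6.png

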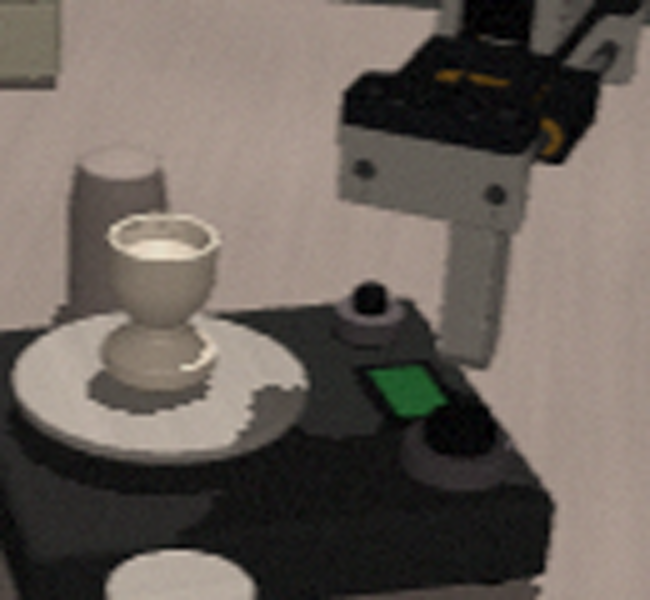

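Fingertip above the tare key: tip at about (363,152), key top at about (362,165) in the side view. Pressing straight down.

Request:
move_arm([
  [[0,0,0.6,0,0,0,0],[0,0,0.8,0,0,0,0],[0,0,0.7,0,0,0,0],[0,0,0.3,0,0,0,0],[0,0,0.1,0,0,0,0],[0,0,0.1,0,0,0,0],[0,0,0.1,0,0,0,0],[0,0,0.1,0,0,0,0],[0,0,0.1,0,0,0,0],[0,0,0.1,0,0,0,0],[0,0,0.1,0,0,0,0],[0,0,0.1,0,0,0,0],[0,0,0,0,0,0,0],[0,0,0,0,0,0,0]],
])

```text
time: 12.7
ee_pos: [475.6, -94.2, 61.1]
eef_rot: [-0.0, 0.126, 0.992, 0.0]
force: [-3.0, -1.1, 9.5]
finger_gap: 0.004
```

Request:
move_arm([
  [[0,0,0.06,0,0,0,0],[0,0,0,0,0,0,0],[0,0,0,0,0,0,0]],
])

```text
time: 13.0
ee_pos: [475.7, -94.2, 60.9]
eef_rot: [0.0, 0.126, 0.992, 0.0]
force: [-7.1, 0.9, 18.9]
finger_gap: 0.005
```

```bash
python3 - <<'E'
from h import *
im=r.capture("side"); cv2.imwrite("pics/side7.png",im[:,:,::-1]); crop(im,270,80,400,200,5,"pics/sidec7.png")
s=r.state(); print(s["ee_pos"],s["force"],s["time"])
E
```

```text
[475.64155063 -94.25238652  60.93388958] [-6.89361885  0.30169615 18.90345824] 13.05
```

View pics/sidec7.png

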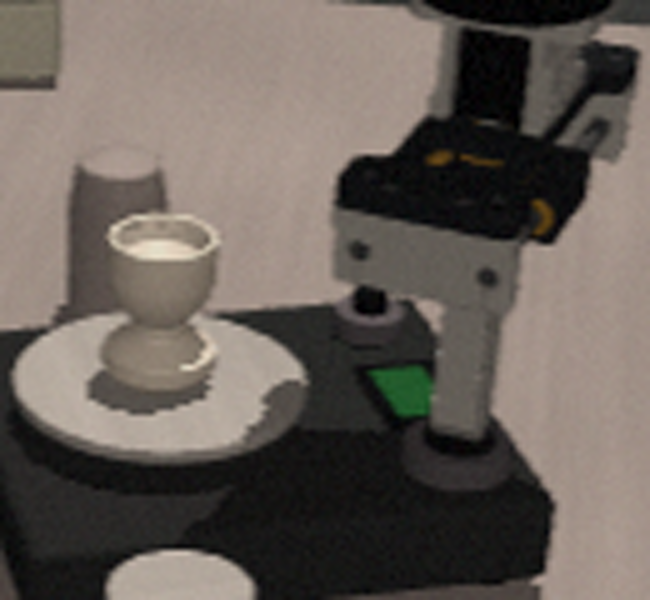

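The key is at its hard stop: an extra 0.6 mm of command raised the force from 9.5 to 19 N with almost no motion. Tip height is 61 mm, which is 6 mm of travel. Lifting straight up and clearing to the side.

Request:
move_arm([
  [[0,0,-0.1,0,0,0,0],[0,0,-0.3,0,0,0,0],[0,0,-0.5,0,0,0,0],[0,0,-1,0,0,0,0],[0,0,-2,0,0,0,0],[0,0,-4,0,0,0,0],[0,0,-4,0,0,0,0],[0,0,-3,0,0,0,0],[0,2,0,0,0,0,0],[0,4,0,0,0,0,0],[0,4,0,0,0,0,0],[0,4,0,0,0,0,0],[0,4,0,0,0,0,0],[0,4,0,0,0,0,0],[0,4,0,0,0,0,0],[0,4,0,0,0,0,0],[0,2,0,0,0,0,0],[0,0,0,0,0,0,0],[0,0,0,0,0,0,0]],
])

```text
time: 14.95
ee_pos: [555.2, 215.0, 209.5]
eef_rot: [-0.0, 0.126, 0.992, -0.0]
force: [0.4, -0.2, -0.5]
finger_gap: 0.005
```

```bash
python3 look.py 8 602.3 -105.7; python3 - <<'E'
from h import *
t=cv2.imread("pics/top8.png")[:,:,::-1]; s=cv2.imread("pics/side8.png")[:,:,::-1]
crop(t,260,120,480,300,3,"pics/topd8.png"); crop(s,220,90,400,250,4,"pics/sided8.png")
E
```

```text
[555.33885713 214.07057203 209.68191634] [ 0.42255288 -0.48690054 -0.85000681] 15.05
```

View pics/topc8.png

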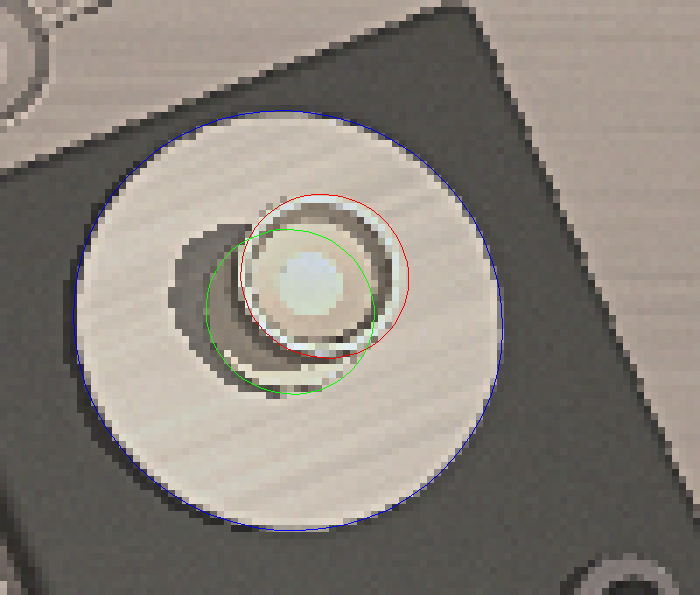

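View pics/topd8.png

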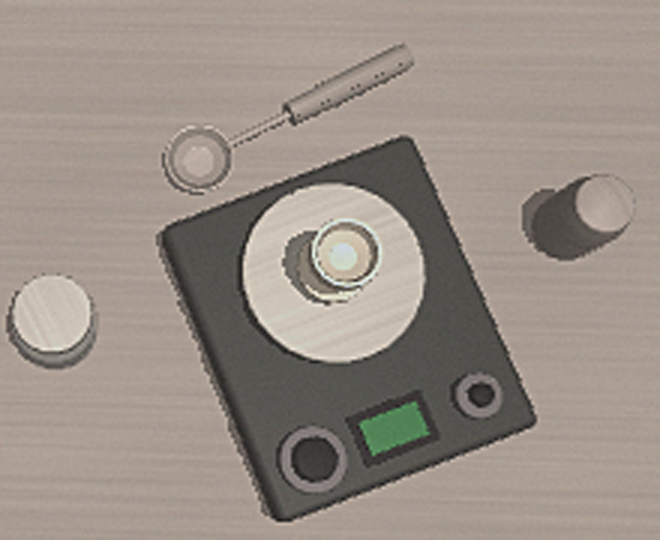

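View pics/sided8.png

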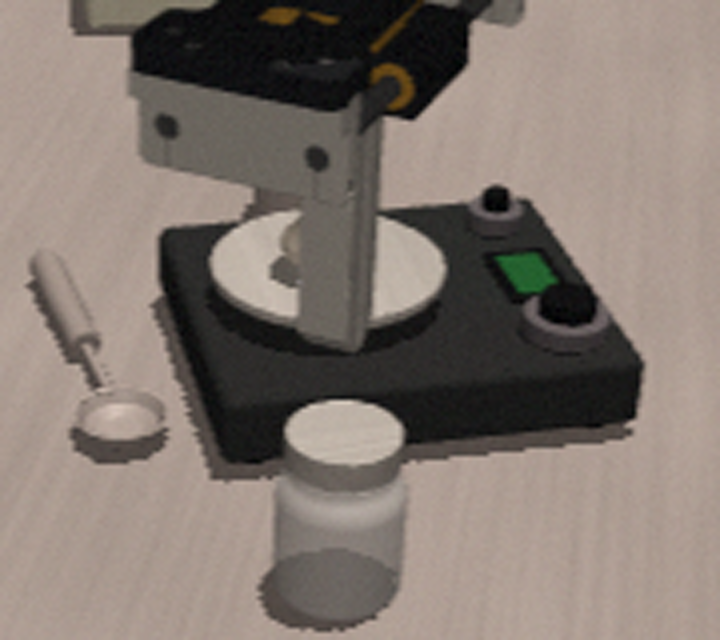

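```bash
python3 - <<'E'
from h import *
for k,(u0,v0) in(("top0",(381,187)),("top8",(376,205))):
    g=cv2.GaussianBlur(cv2.imread(f"pics/{k}.png").max(2),(0,0),.5).astype(np.float32)
    P=[]
    for a in np.arange(0,6.283,.1):   # brightest point along each ray near the rim
        rr=np.arange(8.5,14,.25); x=(u0+rr*np.cos(a)).astype(np.float32); y=(v0+rr*np.sin(a)).astype(np.float32)
        v=cv2.remap(g,x[None],y[None],cv2.INTER_LINEAR)[0]; i=v.argmax()
        P.append(ray("top",x[i],y[i],131)[:2])
    P=np.array(P); print(k,"cup rim",circ(P,21.5))
g=cv2.GaussianBlur(cv2.imread("pics/top8.png").max(2),(0,0),.5).astype(np.float32); c=np.array([602.5,-107]);P=[]
for a in np.arange(0,6.283,.07):
    rr=np.arange(50,75,.5); uv=np.array([proj("top",[c[0]+q*np.cos(a),c[1]+q*np.sin(a),65]) for q in rr],np.float32)
    v=cv2.remap(g,uv[:,0][None],uv[:,1][None],cv2.INTER_LINEAR)[0]; i=np.argmax(v<(v[:8].mean()+v.min())/2); P.append(c+rr[i]*np.array([np.cos(a),np.sin(a)]))
print("pan",circ(np.array(P),62))
E
```

```text
top0 cup rim (array([ 635.41917852, -116.26246396]), np.float64(1.3152734362419771))
top8 cup rim (array([ 602.14942756, -106.04443085]), np.float64(1.7275224336733999))
pan (array([ 602.10129754, -107.2788057 ]), np.float64(0.4790140533403324))
```

Final fit: the cup is within about 1.5 mm of the pan centre and upright, both keys are up, and the bystanders haven't moved. Handing in.

```bash
python3 -c "
from bench import r
print(r.sign_off())"
```

```text
the job is handed in; nothing more can be done
None
```

I nudged the egg cup to the middle of the pan, then pressed the tare key fully down, let it come back up, and handed the job in at about 15 s of the 56 s allowed.

- **Cup:** I pushed it about 35 mm at roughly 10 mm/s with closed fingers, tip 6 mm above the pan. In the last top picture it stands upright at about (602.1, -106.0). The pan centre fits at (602.1, -107.3), so it is about 1–2 mm off.
- **Tare key:** The fingertip reached 61 mm, which is 6 mm of travel. Force rose from 9.5 to 19 N with only about 0.2 mm more motion, so the key was at its stop. The last pictures show it up again.
- **Other things:** The power key, jar, shaker and spoon look untouched, and the arm was clear of everything at hand-in.

**Checks that disagreed or fell short:**
- The two cameras differed by 2–3 mm; I relied on the top one, which agreed better with the arm's own position.
- The last side picture has the cup mostly hidden by the gripper, so its final position and uprightness come from the top view alone.
- The cup rim fit was rougher than the pan fit, with residuals of 1.3–1.7 mm.

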